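Pointing check before the microscope lamp goes on

ROBOT

A 6-joint arm with a two-finger parallel gripper is mounted at the origin on the work surface. World frame = base frame: x ahead of the robot, y to its left, z up, the work surface at z = 0. Lengths are in m, angles in rad, forces in N, time in s.
With the tool pointing down it reaches from about 0.325 to 1 m from the base axis. Payload 5.1 kg.
Tool frame: the origin (TCP) lies at the very end of the fingers, on their centre line; the grasp point (between the pads) lies 19 mm behind it; x points along the fingers, y is the direction in which the jaws open and shut, and the axes are right-handed (so a half turn about x gives the same grasp; the last joint's range is limited). The gripper opens to 85 mm and grips with 20 to 120 N. Pads are 22 mm wide; open, the fingers measure 114 mm over their backs; the gripper's body (76 mm by 85 mm) begins 54 mm behind the grasp point. The pads swing forward as they close: fully open they stand 13 mm farther back than shut.
Start: joints at [1.243, 0.124, 1.65, -0, 1.367, -0.083], TCP at [0.158, 0.631, 0.231] pointing down, gripper open.
Joint ranges: [-2.61, 2.61], [-1.02, 2.33], [0.03, 2.71], [-1.35, 4.49], [0.32, 2.68], [-2.91, 2.91]. Speed limits (rad/s): [2.57, 2.57, 3.14, 3.14, 3.14, 3.14].

INTERFACE

Orientations are given as a 3x3 rotation matrix whose columns are the frame's x, y, z axes.
In Python, from plant import status, snapshot, r gives the robot as it stands.
- The arm moves only by the tool carry_out, never from a script. Its argument "moves" is a list of rows, each a list of 7 numbers: the turn, a rotation vector about the tool's x, y, z in degrees, then the shift along the tool's x, y, z in cm, then the opening, from 0 (shut) to 1 (fully open). A call has 1 to 20 rows; each row shifts and turns the commanded pose from where the row before left it, along the tool's axes as they then stand; what a row does not reach is not made up. A row lasts 1/8 s, in which the tool goes at most 62.5 mm and 10.7 degrees, less where a joint would pass 70% of its speed; a pose out of reach is approached as far as the arm can. A call is refused whole if a number of a shift passes 6.25 or a number of a turn 10.7, either way. A call with a gripper value outside its range is refused whole. The fingers move at their own pace and stop on an object; the grip force is fixed at half the most. Time passes only in rows, so rows that do not move let the fingers close. It gives the time, the measured TCP pose, the force and the opening at its end, in the units of the state.
- status.sense(): the state, without advancing time (a new reading comes with each control period).
- snapshot(name): name is "side" or "top"; returns a dict with "frame" (400x640x3 uint8, red, green, blue), "fx", "fy", "cx", "cy" (pixels), "xyz" and "orientation" of the camera in the world. Camera axes: x right, y up, looking along -z (the intrinsics and any distortion apply to the point x, -y, -z); pixel columns grow to the right and rows downward; lengths in m; the calibration is good to about 2 mm. A picture is of the moment at which its call begins. There is no depth.
- r.job_done(): hands the job in, once; it reports no verdict.
The state is a dict: "t": time; "joint_positions": joint angles; "joint_velocities": joint speeds; "effort": joint torques, N m; "tcp_pos": TCP position; "orientation": TCP orientation; "contact_force": force on the tool from outside, world axes, zero at the start; "moment": the same for the moment, N m; "gripper_width": opening from 0.0 (shut) to 1.0 (fully open).
Only numpy, scipy, OpenCV 4.12 (cv2) and the standard library are available. Lean on these libraries where they do the work, as an engineer would, in place of code of your own. Each camera call takes 0.05 s, during which the arm holds its last target.

TASK

Do the pointing check before start-up, with the fingertips: point at the widest of the three glass dishes, about 3 cm above its middle, and hold there for two seconds, then likewise at the round knob on the very top of the micromanipulator, touching neither. Then switch the lamp on: push the toggle lever on the white lamp box away from the robot, all the way to its far stop, and draw back clear. Lift nothing, do not touch any dish or the micromanipulator, and leave everything else where it is.

Things in the scene. Friction and masses are not known exactly. Their poses are not given: they have to be found in the camera images.
- dish_wide: The widest of three open round clear-glass dishes with a black rubber-lined floor, outer diameter 110 mm, height 35 mm, wall 4 mm, loose on the bench, about 250 g. Origin: centre of its underside; z up.
- dish_wide_rim (a point): Centre of the mouth of the widest dish, level with its rim, 35 mm above the bench; z up.
- dish_mid: The middle-sized of three open round clear-glass dishes with a black rubber-lined floor, outer diameter 80 mm, height 35 mm, wall 4 mm, loose on the bench, about 150 g. Origin: centre of its underside; z up. Not to be touched.
- dish_small: The smallest of three open round clear-glass dishes with a black rubber-lined floor, outer diameter 56 mm, height 35 mm, wall 4 mm, loose on the bench, about 90 g. Origin: centre of its underside; z up. Not to be touched.
- manipulator: Micromanipulator fixed to the bench left or right of the dishes: grey and metal blocks on a dark 100 x 100 mm foot, 136 mm high, with a round knob on top, two sideways knobs (64 mm to -x, 60 mm to +y) and a thin electrode holder sloping down to +x from 100 to 58 mm height, 132 mm out. Origin: centre of the underside; z up; yaw varies. Not to be touched.
- knob_top (a point): Centre of the upper face of the round knob (34 mm across, 20 mm tall, bare metal) on top of the micromanipulator, 136 mm above the bench; z up.
- lamp: White lamp box fixed left or right of the dishes, 140 (x) x 110 (y) x 75 mm high; its -x face with two steel light ports looks roughly to the robot (yaw varies). Origin: centre of the underside; z up. Centred on top, a dark block 70 x 50 x 25 mm carries the toggle lever, which turns about the box's y axis; pivot 97 mm straight above the origin.
- lamp_switch_tip (a point): Centre of the 26 mm metal ball on the toggle lever (10 mm rod; ball centre 55 mm from the pivot). With the lever at 0 it lies 26 mm to the box's -x side of the pivot, 145 mm above the bench; at 1.0 the same to the +x side; upright 152 mm. Push it along the box's +x: it takes 1 to 2 N and stays where it is left.
- lamp_switch (a joint): Toggle lever angle in rad: 0 leaning towards the box's -x side (robot side, off), 0.5 upright, 1.0 leaning to the +x side, at its far stop (on). Starts between 0 and 0.25.
- bottle: Amber glass bottle with black cap, 48 mm across, 100 mm tall, loose. Origin: centre of its underside; z up. Bystander.
- screwdriver: Screwdriver with black handle, 160 mm long, lying loose on the bench along its own x, handle to -x. Bystander.
Things that resemble listed ones, but are neither listed nor needed, are in the scene too. What is shaped like the lamp but green or purple is not meant.

How it is judged:
By the outcome, as a careful person would: the job done as asked, in the order asked, and still so for the second after the job is handed in, with the robot touching nothing.
It also fails if it takes over 58 s, if anything falls off the work surface, if the arm or the gripper's body presses on something with over 40 N, if the wrist force passes 120 N, or if a joint passes its speed limit or range.

## Working session

There is one attempt and no reset: what is moved stays moved. The work goes in short steps, Python scripts to look and compute and a tool call to move; the robot and the scene stay as the last step left them, time stands still between calls to the robot, and variables do not carry over. Pictures are saved under pics/ and viewed, and the job is handed in when it is done.

Besides the shell and the picture viewer there is one more tool, called after "Request:" as name([rows], argument=value, ...), one row to a line, values as JSON. carry_out: Moves the arm, as the interface text tells. Its arguments: {"type":"object","properties":{"moves":{"type":"array"}},"required":["moves"]}

```bash
mkdir -p pics; ls
python3 - <<'E'
from plant import status, snapshot, r
import cv2
for n in("side","top"):
    s=snapshot(n); cv2.imwrite(f"pics/{n}0.png",cv2.cvtColor(s["frame"],cv2.COLOR_RGB2BGR))
    print({k:v for k,v in s.items() if k!="frame"})
print(status.sense())
E
```

```text
pics
{'fx': 371.886935106338, 'fy': 371.886935106338, 'cx': 320.6667632864209, 'cy': 204.02218518539942, 'xyz': array([ 0.32259132, -0.62752502,  0.92848352]), 'orientation': array([[ 0.97090197,  0.17218279, -0.16644056],
       [-0.23937941,  0.71765716, -0.65396155],
       [ 0.00684634,  0.67477499,  0.73799176]])}
{'fx': 376.1202994829534, 'fy': 376.1202994829534, 'cx': 316.96254100363046, 'cy': 204.1269181075249, 'xyz': array([0.27813976, 0.10205308, 1.3337498 ]), 'orientation': array([[ 0.01013548,  0.98054614, -0.19602689],
       [-0.9999205 ,  0.00846808, -0.00934222],
       [-0.0075005 ,  0.196106  ,  0.98055402]])}
{'t': 0.1, 'joint_positions': array([ 1.24340124e+00,  1.24426916e-01,  1.65151099e+00, -2.98535565e-05,
        1.36750303e+00, -8.25895595e-02]), 'joint_velocities': array([ 0.00058823, -0.00176188, -0.00471526,  0.0011325 ,  0.00092114,
        0.00045095]), 'effort': array([ 3.78718314e-04, -4.24934006e+01, -3.66651857e+01, -1.34601646e-04,
        4.02544436e-03,  3.81580634e-06]), 'tcp_pos': array([0.15739381, 0.63009835, 0.23019997]), 'orientation': array([[-5.66682169e-04,  2.42361262e-01,  9.70185909e-01],
       [-1.75951518e-03,  9.70184321e-01, -2.42361893e-01],
       [-9.99998291e-01, -1.84439899e-03, -1.23347836e-04]]), 'contact_force': array([-0.20632471, -0.06940332,  0.49261443]), 'moment': array([-0.00302369, -0.03503507, -0.00554589]), 'gripper_width': 0.9977444375360168}
```

View pics/side0.png

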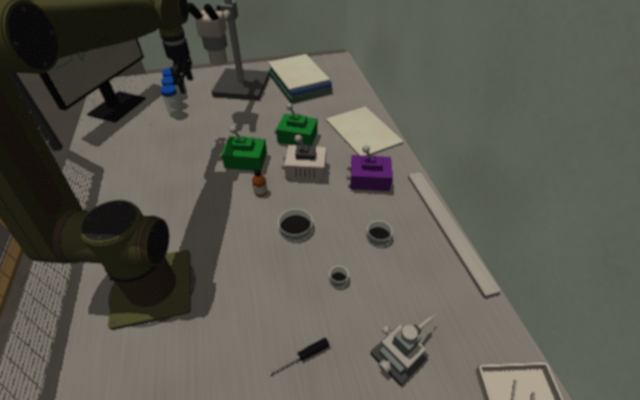

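View pics/top0.png

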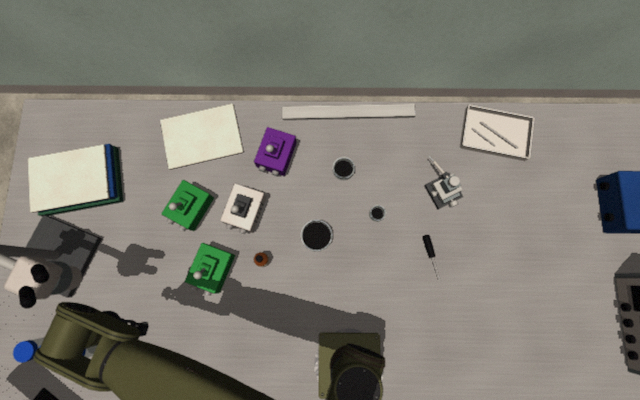

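The side view shows the wide dish at (296,223), the white lamp at (305,160), and the manipulator at (405,345). In the top view they are at (317,235), (242,208) and (445,185). I'll zoom in for exact pixels.

```bash
cat > h.py <<'E'
import numpy as np, cv2
C={"side":((371.886935106338,320.6667632864209,204.02218518539942),np.array([ 0.32259132, -0.62752502,  0.92848352]),np.array([[ 0.97090197,  0.17218279, -0.16644056],[-0.23937941,  0.71765716, -0.65396155],[ 0.00684634,  0.67477499,  0.73799176]])),
"top":((376.1202994829534,316.96254100363046,204.1269181075249),np.array([0.27813976, 0.10205308, 1.3337498 ]),np.array([[ 0.01013548,  0.98054614, -0.19602689],[-0.9999205 ,  0.00846808, -0.00934222],[-0.0075005 ,  0.196106  ,  0.98055402]]))}
def proj(n,p):
    (f,cx,cy),o,R=C[n]; q=(np.atleast_2d(p)-o)@R
    return np.c_[cx+f*q[:,0]/-q[:,2], cy-f*q[:,1]/-q[:,2]]
def onz(n,uv,z):
    (f,cx,cy),o,R=C[n]; d=R@np.array([(uv[0]-cx)/f,-(uv[1]-cy)/f,-1]); return o+d*(z-o[2])/d[2]
def crop(src,out,x,y,w,h,s):
    im=cv2.imread(src)[y:y+h,x:x+w]; cv2.imwrite(out,cv2.resize(im,None,fx=s,fy=s,interpolation=cv2.INTER_CUBIC))
E
python3 - <<'E'
from h import *
a=cv2.imread("pics/top0.png");b=cv2.imread("pics/side0.png")
def c(im,x,y): return cv2.resize(im[y:y+60,x:x+80],None,fx=5,fy=5,interpolation=cv2.INTER_CUBIC)
cv2.imwrite("pics/z0.png",np.vstack([np.hstack([c(a,205,175),c(a,410,150)]),np.hstack([c(b,270,125),c(b,365,312)])]))
for n,uv in(("top",(317,235)),("side",(296,223)),("top",(343,168)),("side",(379,233)),("top",(377,213)),("side",(339,276))): print(n,onz(n,uv,.02))
print("lamp",onz("top",(242,208),.09),onz("side",(306,157),.09)); print("knob",onz("top",(454,181),.136),onz("side",(409,331),.136))
E
```

```text
top [0.43044264 0.11332015 0.02      ]
side [0.43220835 0.11679022 0.02      ]
top [0.67532349 0.02141073 0.02      ]
side [0.67392331 0.01744032 0.02      ]
top [ 0.51057194 -0.09835409  0.02      ]
side [ 0.51195486 -0.10094802  0.02      ]
lamp [0.51128895 0.36643191 0.09      ] [0.5151137  0.34091928 0.09      ]
knob [ 0.59879429 -0.33506942  0.136     ] [ 0.59987772 -0.3389276   0.136     ]
```

View pics/z0.png

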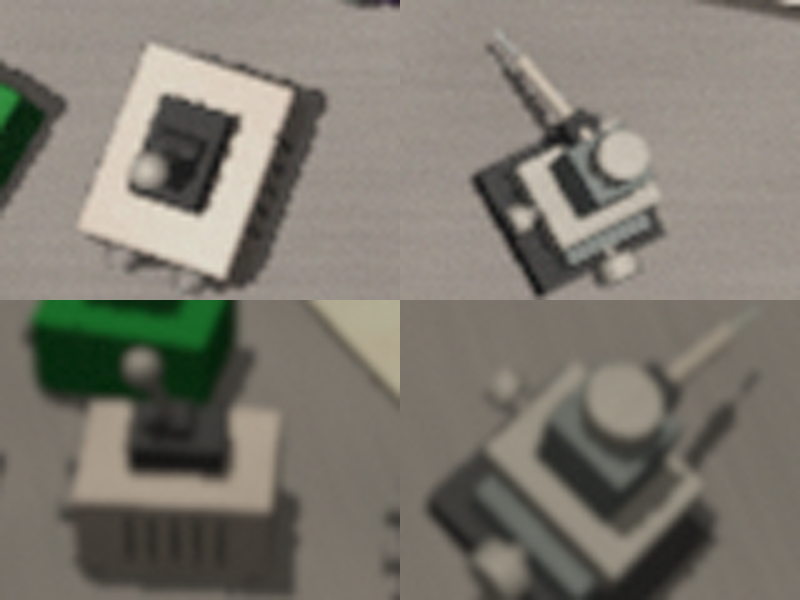

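Run:
```python
from h import *
from scipy.optimize import least_squares
t=np.array([(150,43),(295,90),(227,278),(78,228)])/5+[205,175]-.4
P=np.array([onz("top",p,.075) for p in t]); print(P, P.mean(0))
print("sides",[np.linalg.norm(P[i]-P[i-1]) for i in range(4)])
d=(P[0]-P[3])+(P[1]-P[2]); print("yaw deg",np.degrees(np.arctan2(d[1],d[0])))
s=np.array([(90,100),(280,108),(275,212),(70,200)])/5+[270,125]-.4
Q=np.array([onz("side",p,.075) for p in s]);print(Q,Q.mean(0))
def tri(a,b):
    f=lambda X:np.r_[proj("top",X)[0]-a,proj("side",X)[0]-b]
    r=least_squares(f,[.5,0,.1]);return r.x,r.fun
print("ball",tri(np.array([151,172])/5+[205,175]-.4,np.array([142,68])/5+[270,125]-.4))
print("knob",tri(np.array([622,155])/5+[410,150]-.4,np.array([222,99])/5+[365,312]-.4))
```

```text
[[0.60110248 0.39954339 0.075     ]
 [0.56860808 0.29790583 0.075     ]
 [0.43820716 0.33885921 0.075     ]
 [0.47137266 0.44157562 0.075     ]] [0.51982259 0.36947101 0.075     ]
sides [np.float64(0.13636910995570223), np.float64(0.10670557880948925), np.float64(0.13668057094236372), np.float64(0.10793800143328439)]
yaw deg -17.69346277330514
[[0.46821284 0.44127925 0.075     ]
 [0.60047435 0.40041447 0.075     ]
 [0.56925495 0.2922912  0.075     ]
 [0.43506955 0.33694214 0.075     ]] [0.51825292 0.36773176 0.075     ]
ball (array([0.49689832, 0.37741167, 0.14666439]), array([-0.00404611,  0.09018989,  0.09209368, -0.02482791]))
knob (array([ 0.51211388, -0.43656624,  0.40340735]), array([-0.80677378,  6.78824002,  3.763294  , -1.14271751]))
```

Request:
carry_out([
  [0,0,0,0,0,0,0],
  [0,0,0,-1,-1.5,1.3,0],
  [0,0,0,-1,-3.3,3,0],
  [0,0,0,0,-3.3,3,0],
  [0,0,0,0,-3.3,3,0],
  [0,0,0,0,-3.3,3,0],
  [0,0,0,0,-3.3,3,0],
  [0,0,0,0,-3.3,3,0],
  [0,0,0,0,-3.3,3,0],
  [0,0,0,0,-3.3,3,0],
  [0,0,0,0,-3.3,3,0],
  [0,0,0,0,-3.3,3,0],
  [0,0,0,0,-3.3,3,0],
  [0,0,0,0,-3.3,3,0],
  [0,0,0,0,-3.3,3,0],
  [0,0,0,0,-1.5,1.3,0],
  [0,0,0,0,0,0,0],
  [0,0,0,0,0,0,0],
])

```text
t: 2.35
tcp_pos: [0.4496, 0.0849, 0.2512]
orientation: [[-0.0, 0.242, 0.97], [0.0, 0.97, -0.242], [-1.0, 0.0, -0.0]]
contact_force: [0.1, -0.6, 0.2]
gripper_width: 0.001
```

```bash
cat >> h.py <<'E'
def to(p):
    from plant import status
    s=status.sense(); R=np.array(s["orientation"])
    print("t",s["t"],"tcp",np.round(s["tcp_pos"],4),"F",np.round(s["contact_force"],2),"w",s["gripper_width"])
    print("shift cm",np.round(100*R.T@(np.array(p)-s["tcp_pos"]),2),"\n",np.round(R,3))
E
python3 - <<'E'
from h import *
for n,p in(("top",(622,155)),):
    print(onz(n,np.array(p)/5+[410,150]-.4,.136))
print(onz("side",np.array([222,99])/5+[365,312]-.4,.136))
to([.431,.115,.065])
from plant import snapshot
for n in("side","top"): cv2.imwrite(f"pics/{n}1.png",snapshot(n)["frame"][:,:,::-1])
E
```

```text
[ 0.60227607 -0.59634601  0.136     ]
[ 0.59951801 -0.33977638  0.136     ]
t 2.35 tcp [0.4496 0.0849 0.2512] F [ 0.07 -0.63  0.21] w 0.0014995026899837522
shift cm [18.62  2.46 -2.53] 
 [[-0.     0.242  0.97 ]
 [ 0.     0.97  -0.242]
 [-1.     0.    -0.   ]]
```

Run:
```python
from h import *
a=cv2.imread("pics/top0.png");b=cv2.imread("pics/side0.png")
def c(im,x,y): return cv2.resize(im[y:y+60,x:x+80],None,fx=5,fy=5,interpolation=cv2.INTER_CUBIC)
th=np.linspace(0,2*np.pi,60)
for pos,(cx,cy) in enumerate([(.4315,.115)]):
    A=c(a,277,205);B=c(b,256,193)
    for z,r in((.035,.055),(.0,.055)):
        P=np.c_[cx+r*np.cos(th),cy+r*np.sin(th),0*th+z]
        for I,n,o in((A,"top",(277,205)),(B,"side",(256,193))):
            cv2.polylines(I,[np.int32((proj(n,P)-o+.4)*5)],True,(0,0,255) if z else (0,255,0),1)
K=c(a,410,150);L=c(b,365,312)
P=np.c_[.599+.017*np.cos(th),-.337+.017*np.sin(th),0*th+.136]
for I,n,o in((K,"top",(410,150)),(L,"side",(365,312))): cv2.polylines(I,[np.int32((proj(n,P)-o+.4)*5)],True,(0,0,255),1)
cv2.imwrite("pics/z1.png",np.vstack([np.hstack([A,K]),np.hstack([B,L])]))
```

```text
(no output)
```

View pics/z1.png

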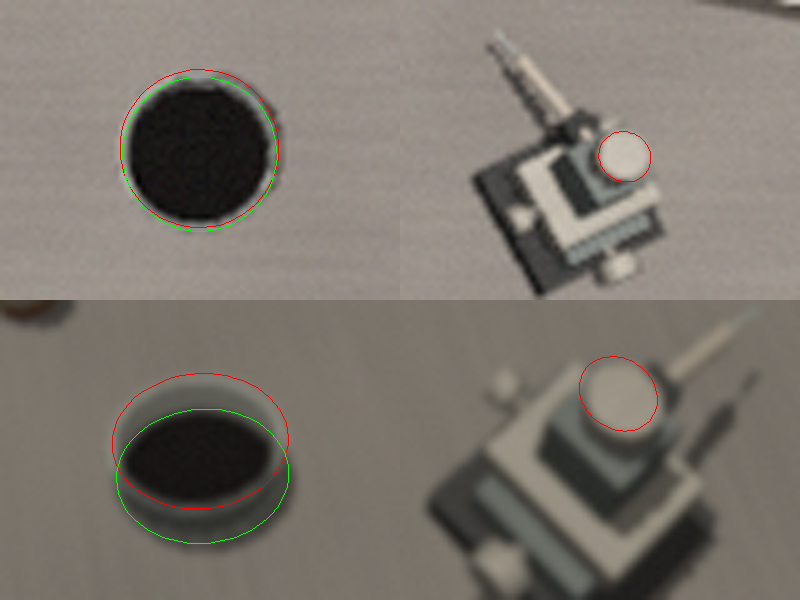

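View pics/side1.png

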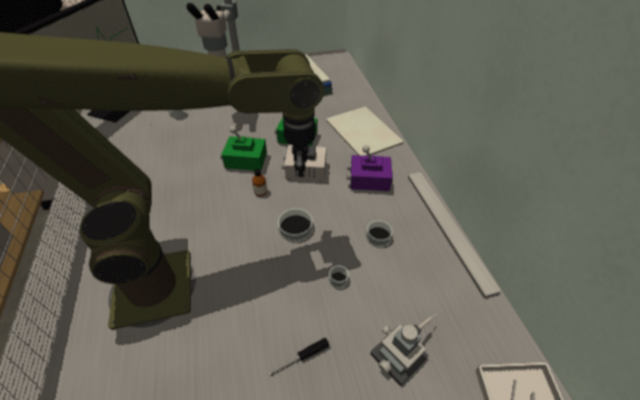

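The overlays of the known sizes (dish rim at (0.431,0.114), knob at (0.599,-0.337)) match both pictures to 1–2 mm. Next I'll point at the dish.

Request:
carry_out([
  [0,0,0,0,1.2,-1.3,0],
  [0,0,0,0,1.15,-1.3,0],
  [0,0,0,2,0,0,0],
  [0,0,0,3,0,0,0],
  [0,0,0,3,0,0,0],
  [0,0,0,3,0,0,0],
  [0,0,0,3,0,0,0],
  [0,0,0,2,0,0,0],
  [0,0,0,1.6,0,0,0],
  [0,0,0,1,0,0,0],
  [0,0,0,0,0,0,0],
  [0,0,0,0,0,0,0],
])

```text
t: 3.95
tcp_pos: [0.431, 0.1137, 0.0661]
orientation: [[0.001, 0.242, 0.97], [0.0, 0.97, -0.242], [-1.0, 0.001, 0.001]]
contact_force: [-0.3, 0.5, -0.1]
gripper_width: 0.001
```

Run:
```python
from h import *
to([.430,.114,.065])
from plant import snapshot
for n in("side","top"): cv2.imwrite(f"pics/{n}2.png",snapshot(n)["frame"][:,:,::-1])
crop("pics/side2.png","pics/z2.png",220,120,160,150,5)
cv2.imwrite("pics/z2.png",cv2.resize(cv2.imread("pics/z2.png"),(640,600)))
```

```text
t 3.95 tcp [0.431  0.1137 0.0661] F [-0.27  0.5  -0.14] w 0.0007257884050696029
shift cm [ 0.11  0.01 -0.11] 
 [[ 0.001  0.242  0.97 ]
 [ 0.     0.97  -0.242]
 [-1.     0.001  0.001]]
```

View pics/z2.png

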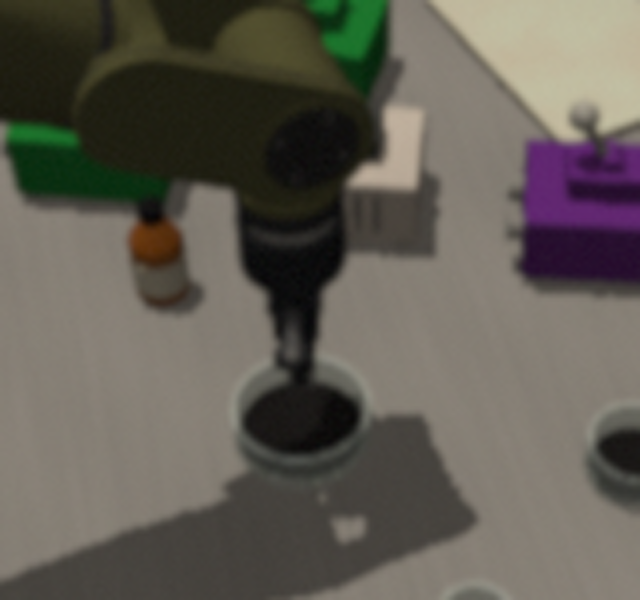

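The shut fingertips stand over the middle of the wide dish and above the rim, with no contact. I'll hold here, then rise.

Request:
carry_out([
  [0,0,0,0,0,0,0],
  [0,0,0,0,0,0,0],
  [0,0,0,0,0,0,0],
  [0,0,0,0,0,0,0],
  [0,0,0,0,0,0,0],
  [0,0,0,0,0,0,0],
  [0,0,0,0,0,0,0],
  [0,0,0,0,0,0,0],
  [0,0,0,0,0,0,0],
  [0,0,0,0,0,0,0],
  [0,0,0,0,0,0,0],
  [0,0,0,0,0,0,0],
  [0,0,0,0,0,0,0],
  [0,0,0,0,0,0,0],
  [0,0,0,0,0,0,0],
  [0,0,0,0,0,0,0],
  [0,0,0,0,0,0,0],
  [0,0,0,0,0,0,0],
  [0,0,0,0,0,0,0],
  [0,0,0,0,0,0,0],
])

```text
t: 6.55
tcp_pos: [0.4304, 0.1136, 0.0653]
orientation: [[0.0, 0.242, 0.97], [-0.0, 0.97, -0.242], [-1.0, -0.0, 0.0]]
contact_force: [0.4, -0.4, -0.4]
gripper_width: 0.001
```

Request:
carry_out([
  [0,0,0,-1.5,0,0,0],
  [0,0,0,-3,0,0,0],
  [0,0,0,-3,0,0,0],
  [0,0,0,-3,0,0,0],
  [0,0,0,-3,0,0,0],
  [0,0,0,-3,0,0,0],
  [0,0,0,-1.5,0,0,0],
  [0,0,0,0,0,0,0],
])

```text
t: 7.55
tcp_pos: [0.431, 0.1137, 0.2468]
orientation: [[0.003, 0.242, 0.97], [0.0, 0.97, -0.242], [-1.0, 0.001, 0.003]]
contact_force: [0.6, -0.6, -0.3]
gripper_width: -0.003
```

Run:
```python
from h import *
to([.599,-.338,.166])
```

```text
t 7.55 tcp [0.431  0.1137 0.2468] F [ 0.61 -0.62 -0.3 ] w -0.0032735031436094152
shift cm [  8.11 -39.76  27.23] 
 [[ 0.003  0.242  0.97 ]
 [ 0.     0.97  -0.242]
 [-1.     0.001  0.003]]
```

Request:
carry_out([
  [0,0,0,0,-1.9,1.3,0],
  [0,0,0,0,-3,2.05,0],
  [0,0,0,0,-3,2.05,0],
  [0,0,0,0,-3,2.05,0],
  [0,0,0,0,-3,2.05,0],
  [0,0,0,0,-3,2.05,0],
  [0,0,0,0,-3,2.05,0],
  [0,0,0,0,-3,2.05,0],
  [0,0,0,0,-3,2.05,0],
  [0,0,0,0,-3,2.05,0],
  [0,0,0,0,-3,2.05,0],
  [0,0,0,0,-3,2.05,0],
  [0,0,0,0,-3,2.05,0],
  [0,0,0,0,-1.9,1.3,0],
  [0,0,0,0,0,0,0],
  [0,0,0,0,0,0,0],
  [0,0,0,0,0,0,0],
])

```text
t: 9.68
tcp_pos: [0.5976, -0.3374, 0.245]
orientation: [[-0.001, 0.242, 0.97], [0.001, 0.97, -0.242], [-1.0, 0.0, -0.001]]
contact_force: [0.6, -0.6, 0.1]
gripper_width: 0.002
```

Run:
```python
from h import *
to([.599,-.338,.166])
```

```text
t 9.675 tcp [ 0.5976 -0.3374  0.245 ] F [ 0.6  -0.63  0.09] w 0.0021567469868143665
shift cm [ 7.9  -0.02  0.16] 
 [[-0.001  0.242  0.97 ]
 [ 0.001  0.97  -0.242]
 [-1.     0.    -0.001]]
```

Request:
carry_out([
  [0,0,0,1.2,0,0.1,0],
  [0,0,0,1.5,0,0,0],
  [0,0,0,1.5,0,0,0],
  [0,0,0,1.5,0,0,0],
  [0,0,0,1.2,0,0,0],
  [0,0,0,0.7,0,0,0],
  [0,0,0,0.3,0,0,0],
  [0,0,0,0,0,0,0],
  [0,0,0,0,0,0,0],
])

```text
t: 10.8
tcp_pos: [0.5991, -0.339, 0.1671]
orientation: [[0.001, 0.242, 0.97], [-0.001, 0.97, -0.242], [-1.0, -0.0, 0.001]]
contact_force: [-1.2, 0.2, -0.5]
gripper_width: 0.001
```

Run:
```python
from h import *
to([.599,-.338,.166])
from plant import snapshot
for n in("side","top"): cv2.imwrite(f"pics/{n}3.png",snapshot(n)["frame"][:,:,::-1])
crop("pics/side3.png","pics/z3.png",320,250,160,150,4)
```

```text
t 10.8 tcp [ 0.5991 -0.339   0.1671] F [-1.25  0.22 -0.48] w 0.0005920779625340513
shift cm [ 0.11  0.09 -0.04] 
 [[ 0.001  0.242  0.97 ]
 [-0.001  0.97  -0.242]
 [-1.    -0.     0.001]]
```

View pics/z3.png

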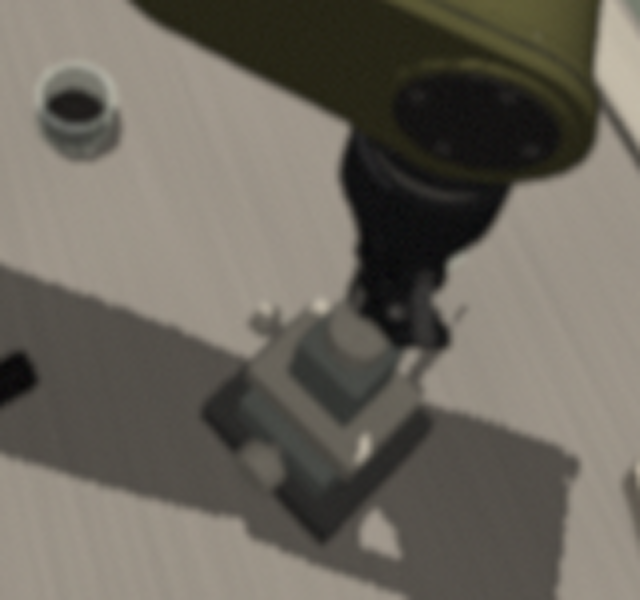

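Run:
```python
from h import *
print(proj("side",[[.599,-.339,.167],[.599,-.338,.136],[.431,.1137,.066]]),proj("top",[[.599,-.339,.167],[.599,-.338,.136]]))
im=cv2.imread("pics/side3.png"); g=cv2.convertScaleAbs(im[290:350,370:450],alpha=2.2)
t=cv2.imread("pics/top3.png"); g2=cv2.convertScaleAbs(t[150:210,410:490],alpha=1.5)
d=cv2.imread("pics/side2.png"); g3=cv2.convertScaleAbs(d[180:240,260:340],alpha=2.2)
out=[cv2.resize(x,(400,300),interpolation=cv2.INTER_CUBIC) for x in(g,g2,g3)]
for o,n,off,p in((out[0],"side",(370,290),[.599,-.339,.167]),(out[2],"side",(260,180),[.431,.1137,.066])):
    q=(proj(n,p)[0]-off+.4)*5; cv2.drawMarker(o,tuple(int(v) for v in q),(0,0,255),0,12,1)
cv2.imwrite("pics/z4.png",np.vstack([np.hstack(out[:2]),np.hstack([out[2],out[2]*0])]))
```

```text
[[411.26748138 325.00735775]
 [408.46332733 330.69538658]
 [295.17819601 214.26229664]] [[458.61960672 178.462003  ]
 [454.89290501 180.94629417]]
```

View pics/z4.png

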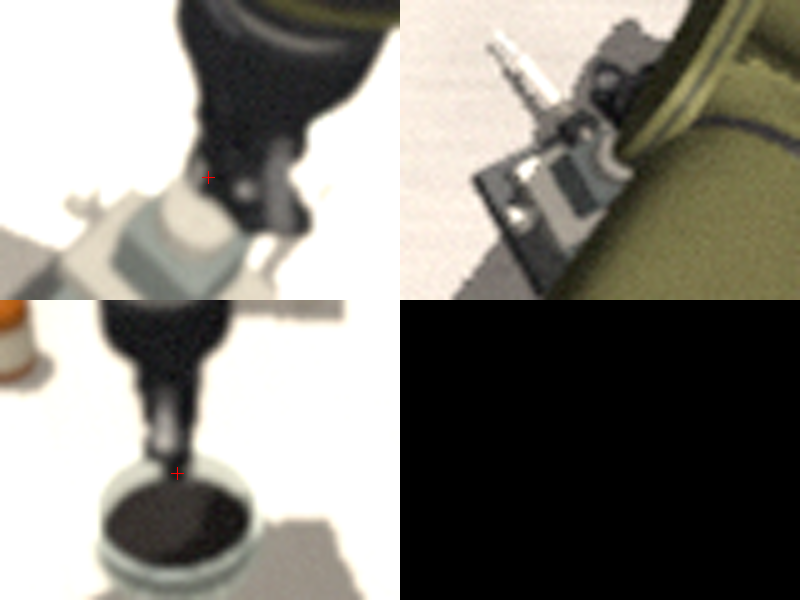

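Run:
```python
from h import *
for z in(.167,.19,.22,.25,.3): print(z,proj("side",[.599,-.339,z])[0])
y=np.array([.242,.97,0])
for z in(.167,.186,.21,.24):print(z,[proj("side",np.array([.599,-.339,z])+s*y)[0].round() for s in(-.03,.03)])
out=[]
for f in("side0","side3"):
    im=cv2.imread(f"pics/{f}.png")[280:355,365:445].astype(float)/255
    g=(255*np.clip(im**.5*1.0,0,1)).astype(np.uint8)
    out.append(cv2.resize(g,(400,375),interpolation=cv2.INTER_CUBIC))
cv2.imwrite("pics/z5.png",np.hstack(out))
```

```text
0.167 [411.26748138 325.00735775]
0.19 [413.31497446 320.23871091]
0.22 [416.12350827 313.69758703]
0.25 [419.10114682 306.7626153 ]
0.3 [424.48333949 294.22739538]
0.167 [array([414., 339.]), array([409., 312.])]
0.186 [array([415., 335.]), array([411., 308.])]
0.21 [array([418., 330.]), array([413., 303.])]
0.24 [array([421., 323.]), array([416., 296.])]
```

View pics/z5.png

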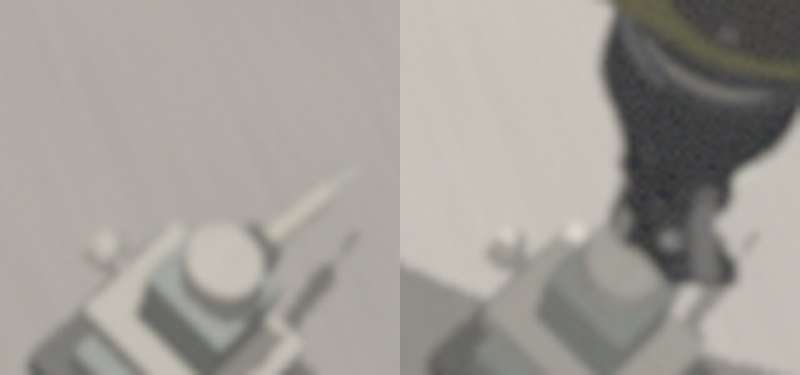

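Run:
```python
from h import *
from scipy.optimize import least_squares
R=np.array([[0,.242,.97],[0,.97,-.242],[-1,0,0]])
for nm,a,b in(("bot",(291,211),(427,335)),("top",(293,197),(426,318))):
    f=lambda q:np.r_[proj("side",np.array([.431,.1137,.066])+R@q)[0]-a,proj("side",np.array([.599,-.339,.167])+R@q)[0]-b]
    r=least_squares(f,[-.05,0,0]);print(nm,r.x,r.fun)
```

```text
bot [-0.09348699 -0.06357299 -0.00047113] [ 1.40021587 -1.47993523 -0.9332635   0.98639757]
top [-0.11552739 -0.03842187 -0.00014477] [-0.38274691  0.42521364  0.25519338 -0.28350772]
```

Checked against the dish picture, the dark part right of the knob fits the gripper's outer linkage, about 93 mm behind the tips. The fingertips therefore stand over the knob at about (411,325) px, as predicted, with no contact. I'll hold, then rise.

Request:
carry_out([
  [0,0,0,0.1,0,0,0],
  [0,0,0,0,0,0,0],
  [0,0,0,0,0,0,0],
  [0,0,0,0,0,0,0],
  [0,0,0,0,0,0,0],
  [0,0,0,0,0,0,0],
  [0,0,0,0,0,0,0],
  [0,0,0,0,0,0,0],
  [0,0,0,0,0,0,0],
  [0,0,0,0,0,0,0],
  [0,0,0,0,0,0,0],
  [0,0,0,0,0,0,0],
  [0,0,0,0,0,0,0],
  [0,0,0,0,0,0,0],
  [0,0,0,0,0,0,0],
  [0,0,0,0,0,0,0],
  [0,0,0,0,0,0,0],
  [0,0,0,0,0,0,0],
  [0,0,0,0,0,0,0],
  [0,0,0,0,0,0,0],
])

```text
t: 13.4
tcp_pos: [0.5988, -0.3387, 0.1653]
orientation: [[-0.0, 0.242, 0.97], [0.0, 0.97, -0.242], [-1.0, 0.0, -0.0]]
contact_force: [-0.3, 0.2, 0.2]
gripper_width: 0.003
```

Request:
carry_out([
  [0,0,0,-1,0,0,0],
  [0,0,0,-2,0,0,0],
  [0,0,0,-2.5,0,0,0],
  [0,0,0,-2.5,0,0,0],
  [0,0,0,-1,0,0,0],
  [0,0,0,0,0,0,0],
])

```text
t: 14.15
tcp_pos: [0.5993, -0.339, 0.2571]
orientation: [[0.002, 0.242, 0.97], [-0.002, 0.97, -0.242], [-1.0, -0.001, 0.003]]
contact_force: [-0.4, 0.1, -0.4]
gripper_width: 0.003
```

Run:
```python
from h import *
y=np.radians(-17.5); u=np.array([np.cos(y),np.sin(y)]); p=np.array([.5195,.3693])-.080*u
print(p); to([*p,.25])
```

```text
[0.44320264 0.39335646]
t 14.15 tcp [ 0.5993 -0.339   0.2571] F [-0.41  0.11 -0.39] w 0.0027472247831152362
shift cm [  0.56  67.28 -32.89] 
 [[ 0.002  0.242  0.97 ]
 [-0.002  0.97  -0.242]
 [-1.    -0.001  0.003]]
```

Request:
carry_out([
  [0,0,0,0,1.65,-0.85,0],
  [0,0,0,0,4,-1.95,0],
  [0,0,0,0,4,-1.95,0],
  [0,0,0,0,4,-1.95,0],
  [0,0,0,0,4,-1.95,0],
  [0,0,0,0,4,-1.95,0],
  [0,0,0,0,4,-1.95,0],
  [0,0,0,0,4,-1.95,0],
  [0,0,0,0,4,-1.95,0],
  [0,0,0,0,4,-1.95,0],
  [0,0,0,0,4,-1.95,0],
  [0,0,0,0,4,-1.95,0],
  [0,0,0,0,4,-1.95,0],
  [0,0,0,0,4,-1.95,0],
  [0,0,0,0,4,-1.95,0],
  [0,0,0,0,4,-1.95,0],
  [0,0,0,0,4,-1.95,0],
  [0,0,0,0,1.65,-0.85,0],
  [-3.5,0,0,0,0,0,0],
  [0,0,0,0,0,0,0],
])

```text
t: 16.65
tcp_pos: [0.442, 0.3935, 0.2543]
orientation: [[-0.001, 0.183, 0.983], [-0.001, 0.983, -0.183], [-1.0, -0.002, -0.001]]
contact_force: [-0.2, 0.2, -1.2]
gripper_width: -0.001
```

Run:
```python
from h import *
to([.4432,.3934,.13])
```

```text
t 16.65 tcp [0.442  0.3935 0.2543] F [-0.25  0.23 -1.24] w -0.0009381912647272712
shift cm [12.43  0.03  0.14] 
 [[-0.001  0.183  0.983]
 [-0.001  0.983 -0.183]
 [-1.    -0.002 -0.001]]
```

Request:
carry_out([
  [7,0,0,0,0,0,0],
  [0,0,0,1.5,0,0,0],
  [0,0,0,2.5,0,0,0],
  [0,0,0,2.5,0,0,0],
  [0,0,0,2.5,0,0,0],
  [0,0,0,2,0,0,0],
  [0,0,0,1.3,0,0,0],
  [0,0,0,0,0,0,0],
  [0,0,0,0,0,0,0],
])

```text
t: 17.77
tcp_pos: [0.4433, 0.3943, 0.1333]
orientation: [[0.001, 0.301, 0.954], [0.001, 0.954, -0.301], [-1.0, 0.001, 0.001]]
contact_force: [0.4, 0.6, 0.1]
gripper_width: 0.0
```

Run:
```python
from h import *
to([.5195,.3693,.13])
from plant import snapshot
for n in("side","top"): cv2.imwrite(f"pics/{n}5.png",snapshot(n)["frame"][:,:,::-1])
a=cv2.imread("pics/side5.png")[90:190,240:350];b=cv2.imread("pics/top5.png")[150:250,180:290]
cv2.imwrite("pics/z6.png",cv2.convertScaleAbs(cv2.resize(np.hstack([a,b]),None,fx=3.6,fy=3.6,interpolation=cv2.INTER_CUBIC),alpha=1.4))
```

```text
t 17.775 tcp [0.4433 0.3943 0.1333] F [0.35 0.6  0.15] w 0.000202023220307786
shift cm [ 0.34 -0.09  8.02] 
 [[ 0.001  0.301  0.954]
 [ 0.001  0.954 -0.301]
 [-1.     0.001  0.001]]
```

View pics/z6.png

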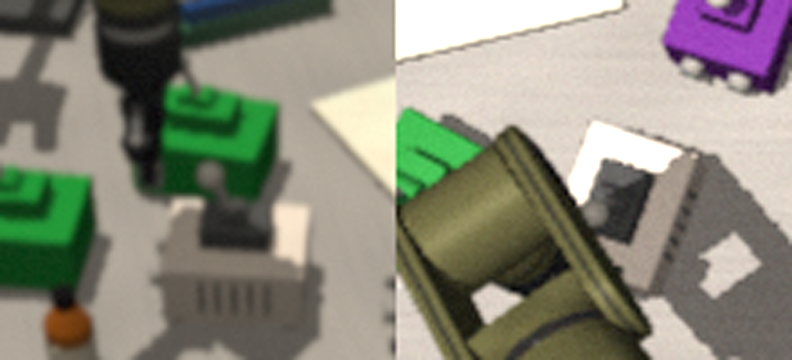

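Side view: the fingertips at about (282,140) px are left of the lever ball at (298,138), lined up with it and with a gap. Push in steps.

Request:
carry_out([
  [0,0,0,0.2,-0.1,1,0],
  [0,0,0,0,0,1,0],
  [0,0,0,0,0,0.7,0],
  [0,0,0,0,0,0.7,0],
  [0,0,0,0,0,0.7,0],
  [0,0,0,0,0,0.7,0],
  [0,0,0,0,0,0.7,0],
  [0,0,0,0,0,0.7,0],
  [0,0,0,0,0,0.6,0],
  [0,0,0,0,0,0.5,0],
  [0,0,0,0,0,0.3,0],
  [0,0,0,0,0,0,0],
])

```text
t: 19.38
tcp_pos: [0.5151, 0.3698, 0.1301]
orientation: [[0.0, 0.301, 0.954], [-0.0, 0.954, -0.301], [-1.0, -0.0, 0.0]]
contact_force: [0.2, 0.9, 1.3]
gripper_width: -0.001
```

Run:
```python
from h import *
to([.5195,.3693,.13])
from plant import snapshot
for n in("side","top"): cv2.imwrite(f"pics/{n}6.png",snapshot(n)["frame"][:,:,::-1])
a=cv2.imread("pics/side6.png")[90:190,240:350];b=cv2.imread("pics/top6.png")[150:250,180:290]
cv2.imwrite("pics/z7.png",cv2.convertScaleAbs(cv2.resize(np.hstack([a,b]),None,fx=3.6,fy=3.6,interpolation=cv2.INTER_CUBIC),alpha=1.4))
```

```text
t 19.375 tcp [0.5151 0.3698 0.1301] F [0.17 0.87 1.3 ] w -0.0008655178295358554
shift cm [0.01 0.08 0.43] 
 [[ 0.     0.301  0.954]
 [-0.     0.954 -0.301]
 [-1.    -0.     0.   ]]
```

View pics/z7.png

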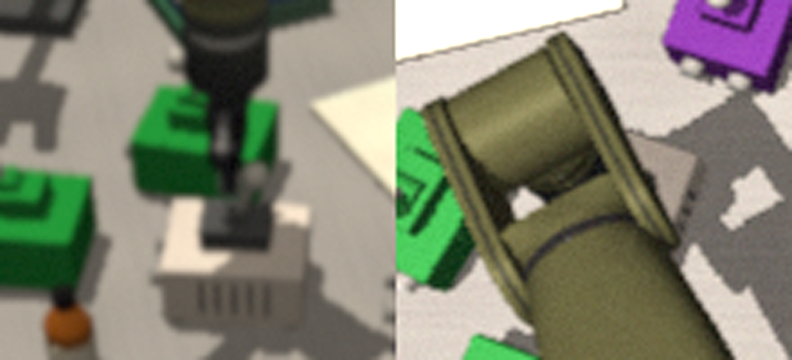

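The lever ball is now at about (311,139) px, past upright. I'll push on in small steps until the force rises.

Request:
carry_out([
  [0,0,0,0,0,0.3,0],
  [0,0,0,0,0,0.2,0],
  [0,0,0,0,0,0.1,0],
  [0,0,0,0,0,0,0],
])

```text
t: 19.98
tcp_pos: [0.5206, 0.3682, 0.1302]
orientation: [[-0.0, 0.301, 0.954], [-0.0, 0.954, -0.301], [-1.0, -0.0, -0.0]]
contact_force: [-1.6, 0.9, -0.8]
gripper_width: 0.001
```

Request:
carry_out([
  [0,0,0,0,0,0.1,0],
  [0,0,0,0,0,0.1,0],
  [0,0,0,0,0,0,0],
])

```text
t: 20.35
tcp_pos: [0.5216, 0.3679, 0.1302]
orientation: [[-0.002, 0.301, 0.954], [0.0, 0.954, -0.301], [-1.0, -0.001, -0.002]]
contact_force: [-4.5, 0.4, 0.3]
gripper_width: 0.004
```

Run:
```python
from h import *
to([.5195,.3693,.13])
y=np.radians(-17.5); u=np.array([np.cos(y),np.sin(y)])
for th in(.8,.9,1.): print(th,proj("side",[*(np.array([.5195,.3693])+.055*np.sin(th-.5)*u),.097+.055*np.cos(th-.5)]))
```

```text
t 20.35 tcp [0.5216 0.3679 0.1302] F [-4.47  0.44  0.34] w 0.004189743360976191
shift cm [ 0.02  0.07 -0.24] 
 [[-0.002  0.301  0.954]
 [ 0.     0.954 -0.301]
 [-1.    -0.001 -0.002]]
0.8 [[309.86873161 138.19497425]]
0.9 [[311.396195   138.71147276]]
1.0 [[312.85913531 139.34401198]]
```

Request:
carry_out([
  [0,0,0,0,0,0.1,0],
  [0,0,0,0,0,0.1,0],
  [0,0,0,0,0,0,0],
])

```text
t: 20.72
tcp_pos: [0.5218, 0.3679, 0.1301]
orientation: [[-0.006, 0.301, 0.954], [0.001, 0.954, -0.301], [-1.0, -0.001, -0.006]]
contact_force: [-10.8, 2.6, 3.5]
gripper_width: -0.0
```

The force climbed to 11 N with no further motion, so the lever is at its stop. I'll draw back, then go up.

Request:
carry_out([
  [0,0,0,0,0,-0.5,0],
  [0,0,0,0,0,-1,0],
  [0,0,0,0,0,-1.5,0],
  [0,0,0,0,0,-2,0],
  [0,0,0,0,0,-2,0],
  [0,0,0,0,0,-1,0],
  [0,0,0,0,0,0,0],
  [0,0,0,-2,0,0,0],
  [0,0,0,-3,0,0,0],
  [0,0,0,-3,0,0,0],
  [0,0,0,-3,0,0,0],
  [0,0,0,-2,0,-2,0],
  [0,0,0,0,0,-3,0],
  [0,0,0,0,0,-3,0],
  [0,0,0,0,0,-1,0],
  [0,0,0,0,0,0,0],
  [0,0,0,0,0,0,0],
])

```text
t: 22.85
tcp_pos: [0.3628, 0.4181, 0.2604]
orientation: [[0.0, 0.302, 0.953], [-0.0, 0.953, -0.302], [-1.0, -0.0, 0.0]]
contact_force: [0.8, 0.3, -0.3]
gripper_width: -0.005
```

Run:
```python
from h import *
to([.5195,.3693,.13])
from plant import snapshot
for n in("side","top"): cv2.imwrite(f"pics/{n}7.png",snapshot(n)["frame"][:,:,::-1])
a=cv2.imread("pics/side7.png");b=cv2.imread("pics/side0.png")
c=lambda i:cv2.resize(i[120:185,265:345],None,fx=5,fy=5,interpolation=cv2.INTER_CUBIC)
cv2.imwrite("pics/z8.png",np.hstack([c(b),c(a)]))
```

```text
t 22.85 tcp [0.3628 0.4181 0.2604] F [ 0.79  0.26 -0.34] w -0.004873899915528888
shift cm [13.04  0.07 16.4 ] 
 [[ 0.     0.302  0.953]
 [-0.     0.953 -0.302]
 [-1.    -0.     0.   ]]
```

View pics/z8.png

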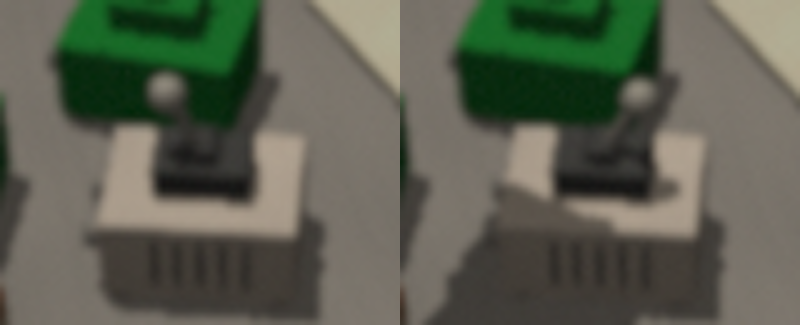

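View pics/side7.png

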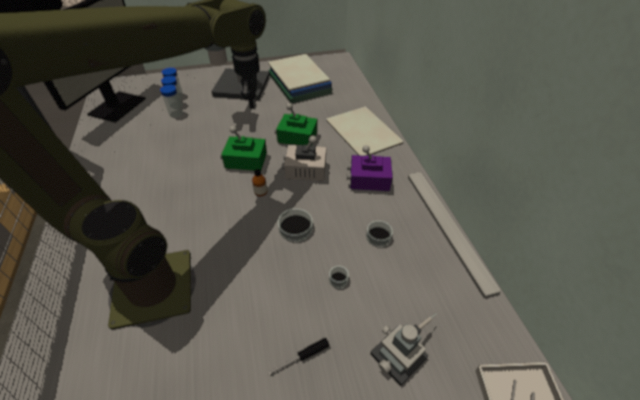

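View pics/top7.png

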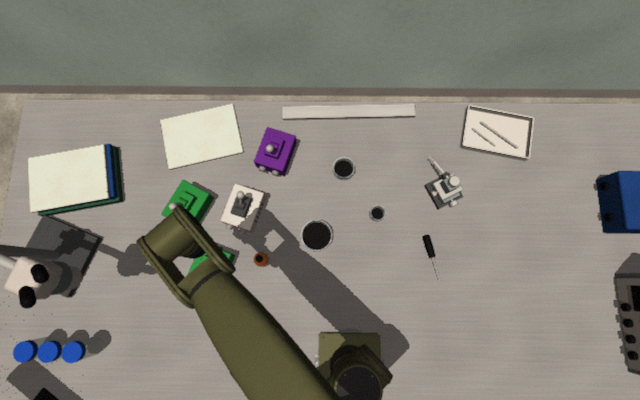

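The ball now sits at (312,139) px, where full throw is expected at (312.9,139.3). The dishes, bottle, screwdriver, manipulator and other boxes are where they were. I'll hand in.

```bash
python3 -c "
from plant import r
print(r.job_done())"
```

```text
the job is handed in; nothing more can be done
None
```

The job is handed in: both pointing checks are done and the lamp lever is at its far stop. The clock stood at about 23 s of the 58 s allowed.

- **Dish:** I held the shut fingertips 30 mm above the centre of the widest dish's mouth for about 2.5 s.
- **Knob:** I held them about 30 mm above the micromanipulator's top knob for about 2.5 s. The force reading stayed at noise level at both holds.
- **Lamp:** I pushed the white lamp's lever away from the robot until the force rose to about 11 N with no further motion, then drew back and up.

**Last checks:**
- **Lever:** the ball is at (312, 139) px, against an expected (312.9, 139.3) at full throw. That fits an angle of roughly 0.95 to 1.0 within pixel error, and the stop itself was confirmed by force.
- **Other objects:** the dishes, micromanipulator, bottle, screwdriver and the other boxes look unmoved in the pictures. The robot is clear of everything.
- **Knob picture:** the fingertips first looked off to the side of the knob. Comparing it with the dish picture showed that the dark part beside the knob was the gripper's outer linkage, so the tips were in place.

No check failed.

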